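Set the sprung vacuum valve to its middle catch and start the pump

TASK

Get the filter that carries the upturned bottle ready: using only your fingertips, push the upright plate of that valve's sprung slide towards the bottle until the slide has gone past its stop pin, then let go, so that it springs back and catches on the pin at its middle position. Then press the button of the vacuum pump fully down and release it. Do not grip the plate or touch the stop pin, leave the stoppered valve as it is, and do not pick up or knock the loose bottles and cup.

Things in the scene. Friction and masses are not known exactly. Their poses are not given: they have to be found in the camera images.
- valve_a: Valve to set: clear upturned bottle (72 mm wide, 142 to 278 mm above bench) on a stem at x +115 mm. Fixed base, x -100 to +150, 70 wide, 24 high. Origin: its underside, 89 mm from the plate's pushing face at rest; x: pushing direction, to the bottle; z up. Sprung slide on top ends in an upright plate 90 wide (y), 12 thick, 25 to 75 mm above bench. Dark bridge at x +14 to +36, top 66 mm, holds the stop pin.
- face_a (a point): Middle of the width of the plate's pushing face (the side away from the bottle), 60 mm above the bench, 15 mm below the plate's top edge; moves with the slide. Push here or a little lower, along valve_a's x axis.
- slide_a (a joint): valve_a's slide, m: 0 = sprung home, grows as the plate is pushed towards the bottle, end stop 0.045. Spring 3 N at home, 8.5 N at the end stop, plus a few N to lift the pin. The pin drops behind the slide's tooth at about 0.027; let go from 0.030 or more it returns by itself and catches at 0.025. Let go earlier it returns to 0.
- pin_a: Stop pin of valve_a: sprung upright steel pin, 10 mm thick, in the bridge at x +25 mm of valve_a, with a 20 mm black ball knob on top (top 95 mm above bench; rises 10 mm as the slide passes). Origin on the pin's axis near its lower end, 37 mm above bench when down. Works by itself; do not touch.
- valve_b: The other valve: same base, slide, plate, bridge and pin, same frame, but a short black rubber stopper (top 88 mm above bench) instead of the bottle. The two valves swap places between runs. Leave alone.
- slide_b (a joint): valve_b's slide, m, 0 = home; it must stay home.
- pump: White vacuum pump, fixed, 100 x 120 mm (x, y), top 83 mm above bench, two steel nozzles (12 mm thick, to 100 mm above bench) at x +30, y +-40 mm. Origin: centre of its underside; z up. The button is on top at x -15 mm, y 0.
- start_top (a point): Centre of the top of the pump's round grey push button (28 mm across) in a black housing, 105 mm above the bench; press straight down.
- start (a joint): Travel of the pump button, m: 0 = up, 0.006 = fully down; springs back; fully down takes about 5 N.
- reagent: Loose white jar with a red cap, 56 mm across, 115 mm tall; origin at the centre of its underside.
- cup: Loose small white cup, 48 mm across, 32 mm tall; origin at the centre of its underside.
- spray: Loose white bottle with an orange cap, 60 mm across, 150 mm tall; origin at the centre of its underside.
Not all that is in view belongs to the job. Leave any blue, green or purple look-alike of the pump alone.

How it is judged:
By the outcome, as a careful person would: the job done as asked, in the order asked, and still so for the second after the job is handed in, with the robot touching nothing.
It also fails if it takes over 54 s, if anything falls off the work surface, if the arm or the gripper's body presses on something with over 40 N, if the wrist force passes 120 N, or if a joint passes its speed limit or range.

ROBOT

A 7-joint arm with a two-finger parallel gripper is mounted at the origin on the work surface. World frame = base frame: x ahead of the robot, y to its left, z up, the work surface at z = 0. Lengths are in m, angles in rad, forces in N, time in s.
With the tool pointing down it reaches from about 0.35 to 0.775 m from the base axis. Payload 3.1 kg.
Tool frame: the origin (TCP) lies on the centre line of the jaws, within the pads' length; the fingertips stand 25 mm ahead of it and the grasp point (between the pads) lies 6 mm ahead of it; z points along the fingers, y is the line along which they close (so a half turn about z gives the same grasp; the last joint's range is limited). The gripper opens to 85 mm and grips with 20 to 120 N. Pads are 22 mm wide; open, the fingers measure 114 mm over their backs; the gripper's body (76 mm by 85 mm) begins 54 mm behind the grasp point. The pads swing forward as they close: fully open they stand 13 mm farther back than shut.
Start: joints at [1.062, 0.311, 0.014, 1.512, -0.004, 1.319, -0.027], TCP at [0.248, -0.491, 0.256] pointing down, gripper open.
Joint ranges: [-2.7, 2.7], [-0.3, 1.91], [-1.27, 1.3], [0.12, 2.57], [-1.44, 4.58], [0.2, 2.03], [-3.05, 3.05]. Speed limits (rad/s): [2.79, 2.79, 3.14, 3.14, 3.14, 3.14, 3.14].

INTERFACE

Orientations are given as a 3x3 rotation matrix whose columns are the frame's x, y, z axes.
In Python, from bench import observe, imaging, finish_job gives the robot as it stands.
- The arm moves only by the tool step_arm, never from a script. Its argument "moves" is a list of rows, each a list of 3 entries, a list of its own where there are three numbers: the shift along the world's x, y, z in mm, then the turn, a rotation vector about the world's x, y, z in rad, then the closure, from 0 (fully open) to 1 (shut). A call has 1 to 20 rows; each row shifts and turns the commanded pose from where the row before left it; what a row does not reach is not made up. A row lasts 1/8 s, in which the tool goes at most 62.5 mm and 10.7 degrees, less where a joint would pass 70% of its speed; a pose out of reach is approached as far as the arm can. A call is refused whole if a number of a shift passes 62.5 or a number of a turn 0.188, either way. A call with a gripper value outside its range is refused whole. The fingers move at their own pace and stop on an object; "force" is the grip in N (left out, the last holds). Time passes only in rows, so rows that do not move let the fingers close. It gives the time, the measured TCP pose, the force, the opening and the grip force at its end, in the units of the state.
- observe(): the state, without advancing time (a new reading comes with each control period).
- imaging.grab_frame(name): name is "side" or "top" or "wrist"; returns the picture (400x640x3 uint8, red, green, blue); there is no depth.
- imaging.calibration(name): a dict with "camera_matrix" (3x3 intrinsics, pixels), "R" (3x3) and "t" (3): a world point X has camera coordinates R X + t. Camera axes: x right, y down, z forward; pixel columns grow to the right and rows downward; lengths in m; the calibration is good to about 2 mm. The wrist camera is an equidistant fisheye: a pixel r from the principal point sees the ray r / f radians off the axis. A picture is of the moment at which its call begins: read the wrist's pose just before it. calibration takes no time and is no camera call; for the wrist camera it gives the pose at the moment of the call.
- finish_job(): hands the job in; it is judged then, once.
The state is a dict: "clock": time; "joint_positions": joint angles; "qd": joint speeds; "effort": joint torques, N m; "tcp_pos": TCP position; "orientation": TCP orientation; "contact_force": force on the tool from outside, world axes, zero at the start; "wrist_torque": the same for the moment, N m; "finger_gap": finger opening in m; "finger_force": force on a finger pad.
Only numpy, scipy, OpenCV 4.12 (cv2) and the standard library are available. Lean on these libraries where they do the work, as an engineer would, in place of code of your own. Each camera call takes 0.05 s, during which the arm holds its last target. There are 200 camera calls.

## Working session

There is one attempt and no reset: what is moved stays moved. The work goes in short steps, Python scripts to look and compute and a tool call to move; the robot and the scene stay as the last step left them, time stands still between calls to the robot, and variables do not carry over. Pictures are saved under pics/ and viewed, at most 10 in all, crops included, and the job is handed in when it is done.

Besides the shell and the picture viewer there is one more tool, called after "Call:" as name(argument=value, ...), one argument or row to a line, values as JSON. step_arm: Moves the arm, as the interface text tells. Its arguments: {"type":"object","properties":{"moves":{"type":"array"},"force":{"type":"number"}},"required":["moves"]}

```bash
mkdir -p pics; python3 - <<'E'
from bench import observe, imaging
import cv2
for n in ("side","top"):
    cv2.imwrite(f"pics/{n}0.png", imaging.grab_frame(n)[:,:,::-1])
    c=imaging.calibration(n); print(n,c)
s=observe(); print(s["clock"],s["tcp_pos"],s["orientation"],s["finger_gap"])
E
```

```text
side {'camera_matrix': array([[422.54055666,   0.        , 318.76713497],
       [  0.        , 422.54055666, 199.92154288],
       [  0.        ,   0.        ,   1.        ]]), 'R': array([[-0.8233152 , -0.56745709, -0.01202252],
       [-0.3320519 ,  0.49873191, -0.80062976],
       [ 0.46031905, -0.65517855, -0.59903877]]), 't': array([0.38571981, 0.26683686, 1.20480475])}
top {'camera_matrix': array([[498.96722216,   0.        , 320.50363636],
       [  0.        , 498.96722216, 196.91983428],
       [  0.        ,   0.        ,   1.        ]]), 'R': array([[ 0.02566007, -0.99966294, -0.00394459],
       [-0.99224374, -0.02498913, -0.12176989],
       [ 0.12163027,  0.00703862, -0.99255052]]), 't': array([-0.09629349,  0.55516551,  1.36399816])}
0.1 [ 0.24724242 -0.49061867  0.25533378] [[ 8.93005426e-01  4.50044708e-01 -1.03430897e-03]
 [ 4.50045888e-01 -8.93003514e-01  1.84997608e-03]
 [-9.10695965e-05 -2.11752517e-03 -9.99997754e-01]] 0.08527151930352794
```

View pics/side0.png

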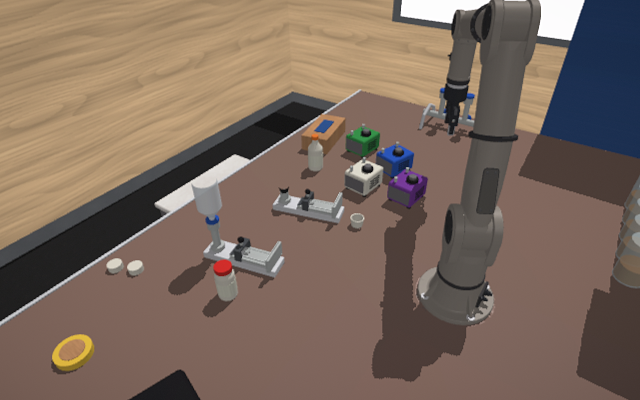

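View pics/top0.png

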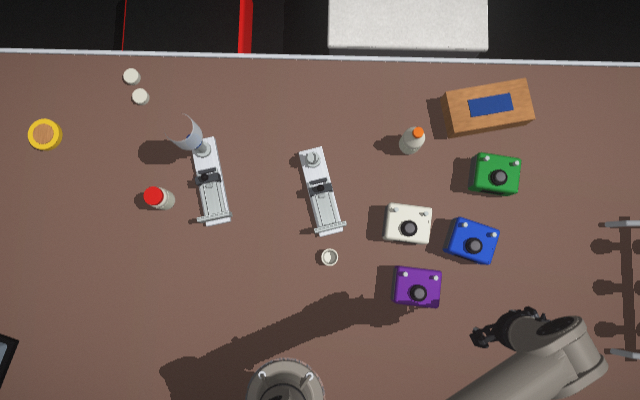

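The side view shows the bottle valve at (245,255), with the red-capped jar beside it at (226,280). In the top view its plate is at about (213,219), the white pump's button at (409,228), and the cup at (330,257). I'll zoom in to measure.

```bash
python3 - <<'E'
import cv2, numpy as np
t=cv2.imread("pics/top0.png"); s=cv2.imread("pics/side0.png")
a=cv2.resize(t[125:235,170:250],None,fx=5,fy=5,interpolation=cv2.INTER_CUBIC)
b=cv2.resize(t[190:260,375:440],None,fx=5,fy=5,interpolation=cv2.INTER_CUBIC)
c=np.zeros((550,400+325,3),np.uint8); c[:,:400]=a; c[:350,400:]=b
cv2.imwrite("pics/ztop.png",c)
a=cv2.resize(s[205:285,195:295],None,fx=5,fy=5,interpolation=cv2.INTER_CUBIC)
b=cv2.resize(s[150:200,340:390],None,fx=5,fy=5,interpolation=cv2.INTER_CUBIC)
c=np.zeros((400,750,3),np.uint8); c[:,:500]=a; c[:250,500:]=b
cv2.imwrite("pics/zside.png",c)
E
```

```text
(no output)
```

View pics/ztop.png

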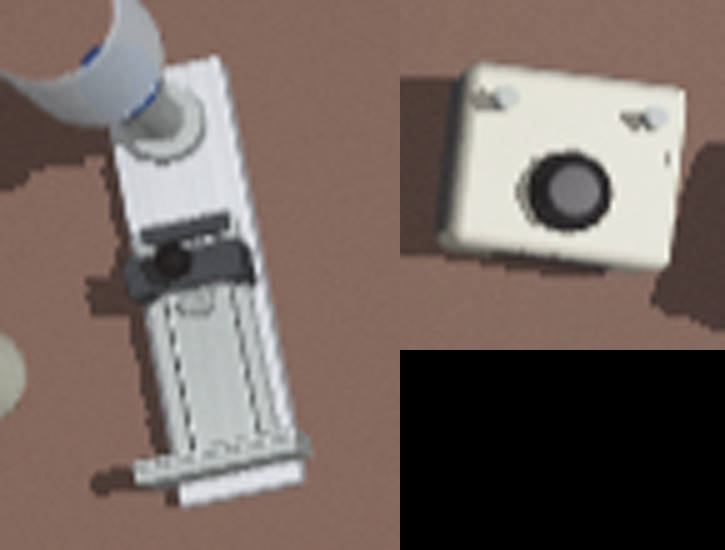

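View pics/zside.png

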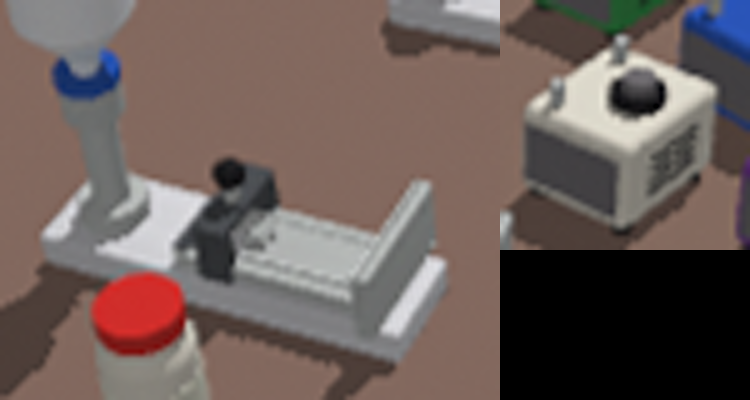

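The top zoom shows valve A's base corners at z=24 mm: (303,483), (181,505) and (220,57). The knob is at (175,262), the plate's top edge runs from (134,465) to (310,455), and the button centre is at (577,188). The side zoom shows the knob at (229,172) and a clear space behind the plate.

```bash
cat > h.py <<'E'
import numpy as np
from bench import imaging
def ray(n,u,v,z):
    c=imaging.calibration(n);R=c["R"];t=c["t"]
    C=-R.T@t; d=R.T@np.linalg.inv(c["camera_matrix"])@[u,v,1]
    return C+d*(z-C[2])/d[2]
E
python3 - <<'E'
from h import *
np.set_printoptions(precision=4,suppress=True)
T=lambda x,y,z:ray("top",170+x/5-.4,125+y/5-.4,z)
B=lambda x,y,z:ray("top",375+(x-400)/5-.4,190+y/5-.4,z)
S=lambda x,y,z:ray("side",195+x/5-.4,205+y/5-.4,z)
P=lambda x,y,z:ray("side",340+(x-500)/5-.4,150+y/5-.4,z)
br,bl,tr=T(303,483,.024),T(181,505,.024),T(220,57,.024)
ax=(tr-br)/np.linalg.norm(tr-br)
print("base",br,bl,tr,np.linalg.norm(tr-br),np.linalg.norm(br-bl),ax)
o=(br+bl)/2+.1*ax; print("origin",o,"face",o-.089*ax)
print("knob",T(175,262,.085),S(229,172,.085),"pred",o+.025*ax)
print("side base corners",S(447,262,.024),S(400,350,.024))
print("plate top edge top view",T(134,475,.075),T(308,445,.075),"side",S(425,183,.075),S(356,290,.075))
print("button",B(577,188,.105),P(639,85,.105))
E
```

```text
base [0.4836 0.1695 0.024 ] [0.4695 0.2373 0.024 ] [0.7268 0.2288 0.024 ] 0.25027239517138794 0.06929421812621121 [0.9716 0.2368 0.    ]
origin [0.5737 0.2271 0.024 ] face [0.4873 0.206  0.024 ]
knob [0.5977 0.2333 0.085 ] [0.5937 0.2331 0.085 ] pred [0.598 0.233 0.024]
side base corners [0.4783 0.1733 0.024 ] [0.4558 0.2461 0.024 ]
plate top edge top view [0.4821 0.2516 0.075 ] [0.5008 0.1582 0.075 ] side [0.4966 0.1666 0.075 ] [0.4726 0.2592 0.075 ]
button [ 0.4743 -0.3205  0.105 ] [ 0.4604 -0.3057  0.105 ]
```

Call:
step_arm(
  moves=[
    [[20,40,0],[0,0,-0.03],1],
    [[20,40,0],[0,0,-0.03],1],
    [[20,40,0],[0,0,-0.03],1],
    [[20,40,0],[0,0,-0.03],1],
    [[20,40,0],[0,0,-0.03],1],
    [[20,40,0],[0,0,-0.03],1],
    [[20,40,0],[0,0,-0.03],1],
    [[20,40,0],[0,0,-0.018],1],
    [[10,40,0],[0,0,0],1],
    [[10,40,0],[0,0,0],1],
    [[0,40,0],[0,0,0],1],
    [[0,40,0],[0,0,0],1],
    [[0,40,0],[0,0,0],1],
    [[0,40,0],[0,0,0],1],
    [[0,40,0],[0,0,0],1],
    [[0,40,0],[0,0,0],1],
    [[0,40,0],[0,0,0],1],
    [[0,0,0],[0,0,0],1],
    [[0,0,0],[0,0,0],1],
  ],
)

```text
clock: 2.48
tcp_pos: [0.4274, 0.188, 0.2558]
orientation: [[0.972, 0.236, -0.001], [0.236, -0.972, -0.001], [-0.001, 0.001, -1.0]]
contact_force: [0.3, -1.3, 0.2]
finger_gap: 0.0002
finger_force: 0.0
```

Call:
step_arm(
  moves=[
    [[0,4,-35],[0,0,0],1],
    [[0,0,-40],[0,0,0],1],
    [[0,0,-40],[0,0,0],1],
    [[0,0,-30],[0,0,0],1],
    [[0,0,-25],[0,0,0],1],
    [[0,0,-15],[0,0,0],1],
    [[0,0,0],[0,0,0],1],
    [[0,0,0],[0,0,0],1],
  ],
)

```text
clock: 3.48
tcp_pos: [0.4284, 0.1929, 0.0722]
orientation: [[0.972, 0.236, 0.002], [0.236, -0.972, 0.001], [0.002, -0.0, -1.0]]
contact_force: [-0.0, 0.6, 0.4]
finger_gap: 0.0002
finger_force: 0.0
```

```bash
python3 - <<'E'
from h import *
import cv2
s=imaging.grab_frame("side")[:,:,::-1]; t=imaging.grab_frame("top")[:,:,::-1]
c=np.zeros((480,800,3),np.uint8)
c[:,:440]=cv2.resize(s[185:305,195:305],None,fx=4,fy=4,interpolation=cv2.INTER_CUBIC)
c[:,440:]=cv2.resize(t[135:255,170:260],None,fx=4,fy=4,interpolation=cv2.INTER_CUBIC)
cv2.imwrite("pics/pre.png",c)
E
```

```text
(no output)
```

View pics/pre.png

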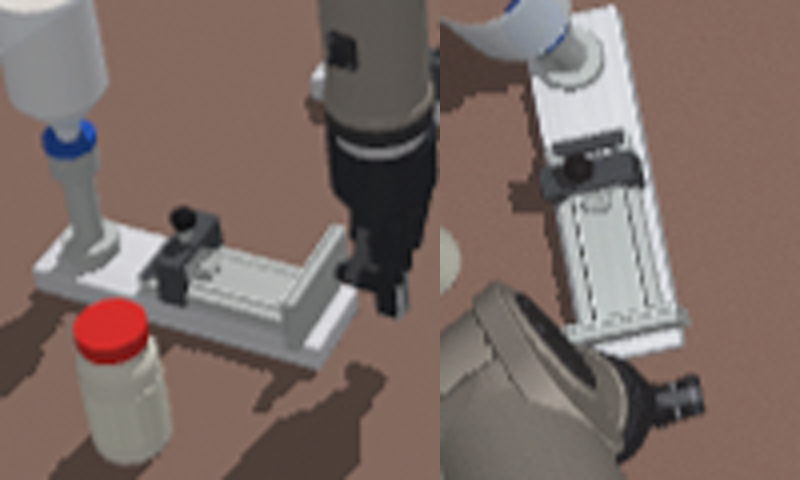

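The side view (left) shows the closed fingertips at (395,305), just behind the plate at (310,290) and centred on it. Next I approach and push along the axis.

Call:
step_arm(
  moves=[
    [[9.7,2.4,0],[0,0,0],1],
    [[9.7,2.4,0],[0,0,0],1],
    [[9.7,2.4,0],[0,0,0],1],
    [[4.9,1.2,0],[0,0,0],1],
    [[4.9,1.2,0],[0,0,0],1],
    [[4.9,1.2,0],[0,0,0],1],
    [[4.9,1.2,0],[0,0,0],1],
    [[0,0,0],[0,0,0],1],
  ],
)

```text
clock: 4.58
tcp_pos: [0.4754, 0.2047, 0.0711]
orientation: [[0.972, 0.237, -0.002], [0.237, -0.972, -0.001], [-0.002, 0.0, -1.0]]
contact_force: [-2.2, -0.2, 2.9]
finger_gap: -0.0001
finger_force: 1.5
```

Call:
step_arm(
  moves=[
    [[4.9,1.2,0],[0,0,0],1],
    [[4.9,1.2,0],[0,0,0],1],
    [[4.9,1.2,0],[0,0,0],1],
    [[4.9,1.2,0],[0,0,0],1],
    [[0,0,0],[0,0,0],1],
  ],
)

```text
clock: 5.2
tcp_pos: [0.4922, 0.2087, 0.0703]
orientation: [[0.971, 0.237, -0.008], [0.237, -0.971, -0.003], [-0.008, 0.001, -1.0]]
contact_force: [-7.7, -1.8, 3.3]
finger_gap: -0.0004
finger_force: 4.0
```

Call:
step_arm(
  moves=[
    [[4.9,1.2,0],[0,0,0],1],
    [[4.9,1.2,0],[0,0,0],1],
    [[4.9,1.2,0],[0,0,0],1],
    [[2.9,0.7,0],[0,0,0],1],
    [[0,0,0],[0,0,0],1],
    [[0,0,0],[0,0,0],1],
  ],
)

```text
clock: 5.95
tcp_pos: [0.5112, 0.2135, 0.0707]
orientation: [[0.972, 0.237, -0.005], [0.237, -0.972, -0.002], [-0.006, 0.001, -1.0]]
contact_force: [-6.3, -1.8, 3.6]
finger_gap: 0.0
finger_force: 3.7
```

```bash
python3 - <<'E'
from h import *
import cv2
s=imaging.grab_frame("side")[:,:,::-1]
cv2.imwrite("pics/push.png",cv2.resize(s[185:285,195:305],None,fx=6,fy=6,interpolation=cv2.INTER_CUBIC))
E
```

```text
(no output)
```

View pics/push.png

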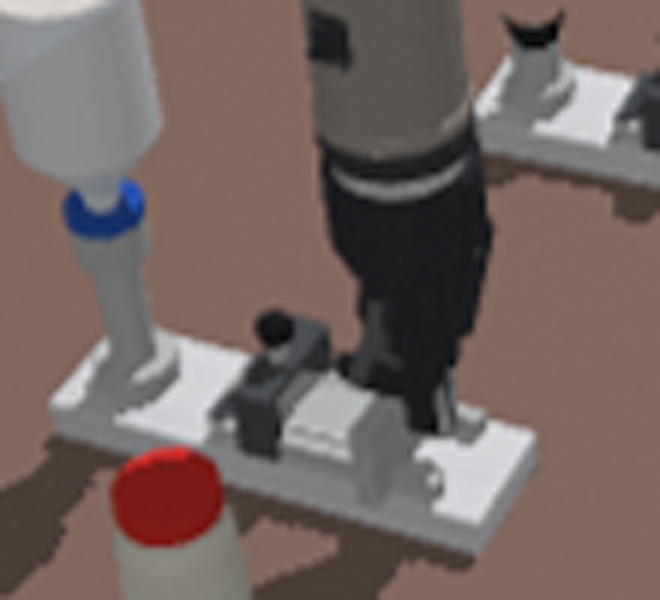

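The tip is pushing the plate close to the bridge (370,450), about 36 mm of travel, and the push force has dropped past the pin. I'll add 2 mm and then back off.

Call:
step_arm(
  moves=[
    [[1.9,0.5,0],[0,0,0],1],
    [[0,0,0],[0,0,0],1],
    [[-9.7,-2.4,0],[0,0,0],1],
    [[-19.4,-4.7,0],[0,0,0],1],
    [[-19.4,-4.7,0],[0,0,0],1],
    [[-19.4,-4.7,0],[0,0,0],1],
    [[-14.6,-3.6,0],[0,0,0],1],
    [[0,0,0],[0,0,0],1],
    [[0,0,30],[0,0,0],1],
    [[0,0,40],[0,0,0],1],
    [[0,0,40],[0,0,0],1],
    [[0,0,40],[0,0,0],1],
    [[0,0,30],[0,0,0],1],
    [[0,0,0],[0,0,0],1],
  ],
)

```text
clock: 7.75
tcp_pos: [0.4361, 0.1956, 0.2545]
orientation: [[0.972, 0.236, 0.009], [0.236, -0.972, 0.003], [0.009, -0.001, -1.0]]
contact_force: [0.3, -0.3, 0.1]
finger_gap: -0.0
finger_force: 0.0
```

```bash
python3 - <<'E'
from h import *
import cv2
s=imaging.grab_frame("side")[:,:,::-1]; t=imaging.grab_frame("top")[:,:,::-1]
c=np.zeros((480,800,3),np.uint8)
c[:,:440]=cv2.resize(s[185:305,195:305],None,fx=4,fy=4,interpolation=cv2.INTER_CUBIC)
c[:,440:]=cv2.resize(t[135:255,170:260],None,fx=4,fy=4,interpolation=cv2.INTER_CUBIC)
cv2.imwrite("pics/post.png",c)
E
```

```text
(no output)
```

View pics/post.png

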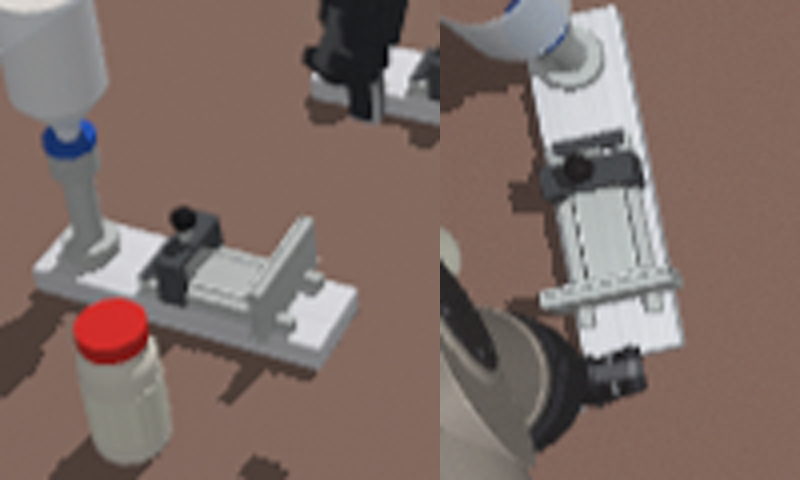

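The plate is now held about halfway along (side 285,275; top 610,290), with the pin dropped, so the slide is caught at its middle position. Next I refine the button position.

```bash
python3 - <<'E'
from h import *
import cv2
np.set_printoptions(precision=4,suppress=True)
B=lambda x,y,z:ray("top",375+(x-400)/5-.4,190+y/5-.4,z)
k=[B(*p,.083) for p in((478,63),(685,90),(667,270),(445,245))]
for p in k:print(p)
c=sum(k)/4; x=(k[0]+k[1]-k[2]-k[3])/2; x/=np.linalg.norm(x); print("c",c,x,"btn",c-.015*x)
n=[B(508,97,.1),B(656,117,.1)]; m=sum(n)/2; d=n[0]-n[1]; d/=np.linalg.norm(d); print("nozz",np.linalg.norm(n[0]-n[1]),"btn",m-.045*np.array([d[1],-d[0],0]))
for name in("top","side"):
    K=imaging.calibration(name); q=K["R"]@[.4743,-.3205,.105]+K["t"]; q=K["camera_matrix"]@q; print(name,q[:2]/q[2])
# grey button / dark housing blob centroids
im=cv2.imread("pics/side0.png"); g=im[150:200,340:390].max(2)
print(np.array2string(g[10:26,16:36]))
E
```

```text
[ 0.5418 -0.2708  0.083 ]
[ 0.53   -0.3823  0.083 ]
[ 0.4331 -0.3725  0.083 ]
[ 0.4434 -0.254   0.083 ]
c [ 0.4871 -0.3199  0.083 ] [ 0.9909 -0.1346  0.    ] btn [ 0.4722 -0.3179  0.083 ]
nozz 0.07906367783002573 btn [ 0.473  -0.3189  0.1   ]
top [409.9825 227.1821]
side [366.0821 163.7106]
[[ 77  76  72 100 166 200 155 114 107 142 172 164 145 130 128 129 131 131
  133 113]
 [ 74  69 102 179 222 233 158 109 104 171 213 213 203 183 150 130 128 129
  132 118]
 [ 96 160 193 221 226 190 133 111 111 198 228 229 229 223 208 183 162 134
  128 108]
 [179 217 225 223 223 198 191 193 195 198 178 170 180 183 207 219 211 199
  182 121]
 [222 223 221 220 221 224 227 232 200 150 113 106 117 119 145 216 229 227
  222 199]
 [222 221 221 220 222 226 193 162 122 108 110 112 112 112 110 154 193 221
  224 226]
 [221 220 220 221 223 209 125  42  60  87 103 107 110 106  96  64 101 208
  224 222]
 [220 220 220 221 226 174  76  20  56  67  79  84  86  83  73  41  16 176
  220 222]
 [219 219 220 221 227 159  62  23  43  57  67  68  69  63  59  39  21 154
  216 222]
 [220 219 219 220 227 144  45  21  29  38  49  48  50  46  42  33  15 152
  215 222]
 [219 220 219 221 227 152  53  13  22  19  26  25  29  25  24  20  36 185
  222 223]
 [219 219 220 220 225 160  90  46  19  15  18  22  22  15  11   5 120 212
  224 219]
 [219 219 219 220 223 203 140 106  85  62  37  30  27  45  47 159 205 220
  216 206]
 [220 220 220 220 221 225 202 197 143 109 103 100 168 187 183 220 225 213
  200 181]
 [222 222 220 220 220 221 223 226 202 194 195 194 221 228 226 220 210 193
  173 148]
 [200 210 220 222 221 221 221 221 223 224 224 224 224 221 215 205 188 162
  141 129]]
```

Call:
step_arm(
  moves=[
    [[2,-25,0],[0,0,0],1],
    [[3,-40,0],[0,0,0],1],
    [[3,-40,0],[0,0,0],1],
    [[3,-40,0],[0,0,0],1],
    [[3,-40,0],[0,0,0],1],
    [[3,-40,0],[0,0,0],1],
    [[3,-40,0],[0,0,0],1],
    [[3,-40,0],[0,0,0],1],
    [[3,-40,0],[0,0,0],1],
    [[3,-40,0],[0,0,0],1],
    [[3,-40,0],[0,0,0],1],
    [[3,-40,0],[0,0,0],1],
    [[2,-30,0],[0,0,0],1],
    [[0,-20,-20],[0,0,0],1],
    [[0,0,-30],[0,0,0],1],
    [[0,0,-30],[0,0,0],1],
    [[0,0,-20],[0,0,0],1],
    [[0,0,0],[0,0,0],1],
    [[0,0,0],[0,0,0],1],
  ],
)

```text
clock: 10.22
tcp_pos: [0.47, -0.3203, 0.1511]
orientation: [[0.971, 0.237, -0.0], [0.237, -0.971, 0.0], [-0.0, -0.0, -1.0]]
contact_force: [-0.2, -0.4, 0.2]
finger_gap: 0.0004
finger_force: 0.0
```

```bash
python3 - <<'E'
from h import *
import cv2
s=imaging.grab_frame("side")[:,:,::-1]; t=imaging.grab_frame("top")[:,:,::-1]
c=np.zeros((400,800,3),np.uint8)
c[:,:400]=cv2.resize(s[125:205,325:405],None,fx=5,fy=5,interpolation=cv2.INTER_CUBIC)
c[:,400:]=cv2.resize(t[185:265,370:450],None,fx=5,fy=5,interpolation=cv2.INTER_CUBIC)
cv2.imwrite("pics/btn.png",c)
E
```

```text
(no output)
```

View pics/btn.png

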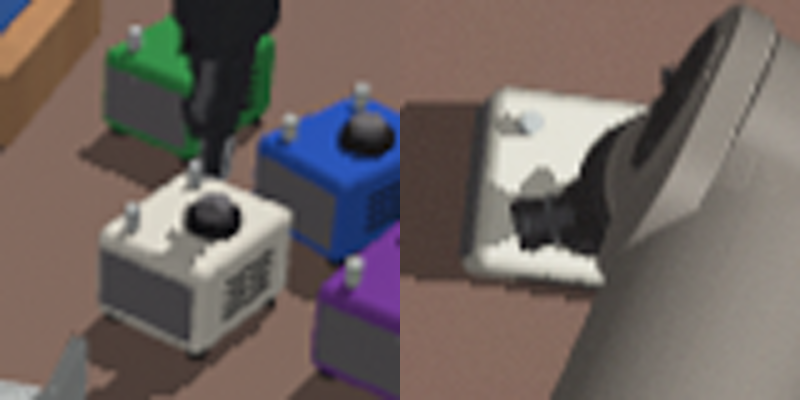

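The tip (side 218,175) is about 21 mm above the button (213,205). I correct by 3 mm in x and press.

Call:
step_arm(
  moves=[
    [[3,1,-8],[0,0,0],1],
    [[0,0,-6],[0,0,0],1],
    [[0,0,-4],[0,0,0],1],
    [[0,0,-3],[0,0,0],1],
    [[0,0,-3],[0,0,0],1],
    [[0,0,-2],[0,0,0],1],
    [[0,0,0],[0,0,0],1],
    [[0,0,0],[0,0,0],1],
  ],
)

```text
clock: 11.32
tcp_pos: [0.4727, -0.3196, 0.1256]
orientation: [[0.972, 0.236, -0.0], [0.236, -0.972, -0.0], [-0.0, -0.0, -1.0]]
contact_force: [-1.8, 0.9, 3.7]
finger_gap: 0.0002
finger_force: 2.0
```

Call:
step_arm(
  moves=[
    [[0,0,-2],[0,0,0],1],
    [[0,0,-1],[0,0,0],1],
    [[0,0,0],[0,0,0],1],
    [[0,0,0],[0,0,0],1],
  ],
)

```text
clock: 11.82
tcp_pos: [0.4728, -0.3196, 0.124]
orientation: [[0.972, 0.237, 0.0], [0.237, -0.972, -0.001], [-0.0, 0.001, -1.0]]
contact_force: [-5.4, 3.2, 11.4]
finger_gap: 0.0001
finger_force: 6.1
```

Call:
step_arm(
  moves=[
    [[0,0,-2],[0,0,0],1],
    [[0,0,0],[0,0,0],1],
    [[0,0,0],[0,0,0],1],
  ],
)

```text
clock: 12.2
tcp_pos: [0.4728, -0.3197, 0.1239]
orientation: [[0.972, 0.236, 0.0], [0.236, -0.972, -0.001], [0.0, 0.001, -1.0]]
contact_force: [-7.7, 4.3, 20.4]
finger_gap: 0.0002
finger_force: 10.3
```

The tool has stalled at 20 N after 6 mm of travel, so the button is fully down. I release it and lift away.

Call:
step_arm(
  moves=[
    [[0,0,8],[0,0,0],1],
    [[0,0,15],[0,0,0],1],
    [[0,0,30],[0,0,0],1],
    [[0,0,40],[0,0,0],1],
    [[0,0,30],[0,0,0],1],
    [[-10,0,0],[0,0,0],1],
    [[0,0,0],[0,0,0],1],
    [[0,0,0],[0,0,0],1],
    [[0,0,0],[0,0,0],1],
  ],
)

```text
clock: 13.32
tcp_pos: [0.4626, -0.3193, 0.2421]
orientation: [[0.972, 0.237, -0.002], [0.237, -0.972, 0.001], [-0.001, -0.002, -1.0]]
contact_force: [-1.5, 1.0, 0.4]
finger_gap: -0.0003
finger_force: 0.0
```

```bash
python3 - <<'E'
from h import *
import cv2
s=imaging.grab_frame("side")[:,:,::-1]
cv2.imwrite("pics/end.png",cv2.resize(s[130:300,195:415],None,fx=3.5,fy=3.5,interpolation=cv2.INTER_CUBIC))
E
```

```text
(no output)
```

View pics/end.png

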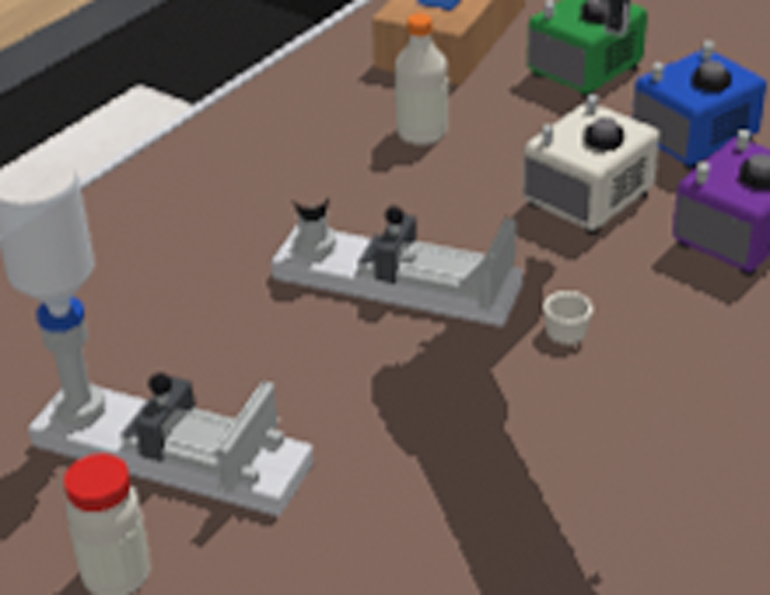

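The final view shows slide A held at its middle position (plate at 250,435) and slide B still home (500,260). The white pump's button is back up (603,133), and the bottles, jar and cup are undisturbed.

```bash
python3 -c "from bench import finish_job; print(finish_job())"
```

```text
the job is handed in; nothing more can be done
None
```

The bottle valve's slide is caught on its pin at the middle position, and the vacuum pump's button was then pressed fully down and released; the job was handed in at about 13 s, with the other valve still home and the loose items not moved.

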